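# Raise the aerial and tune the hall radio by its edge wheel

## Robot

A 6-joint arm with a two-finger parallel gripper is mounted at the origin on the work surface. World frame = base frame: x ahead of the robot, y to its left, z up, the work surface at z = 0. Lengths are in m, angles in degrees, forces in N, time in s.
With the tool pointing down it reaches from about 0.275 to 1 m from the base axis. Payload 8.4 kg.
Tool frame: the origin (TCP) lies at the very end of the fingers, on their centre line; the grasp point (between the pads) lies 19 mm behind it (manip.grip_depth is the distance from the TCP to the grasp point, in m); z points along the fingers, y is the direction in which the jaws open and shut (so a half turn about z gives the same grasp; the last joint's range is limited). The gripper opens to 85 mm and grips with 20 to 120 N. Pads are 22 mm wide; open, the fingers measure 114 mm over their backs; the gripper's body (76 mm by 85 mm) begins 54 mm behind the grasp point. The pads swing forward as they close: fully open they stand 13 mm farther back than shut.
Start: joints at [67.185, 20.225, 93.587, -0, 66.188, -0.138], TCP at [0.241, 0.577, 0.231] pointing down, gripper open.
Joint ranges: [-150.9, 150.9], [-52.94, 120.26], [3.33, 152.33], [-74.26, 254.26], [0, 154.13], [-172.89, 172.89]. Speed limits (degrees/s): [127.2, 127.2, 159.86, 180, 180, 180].

## Interface

Orientations are given as a 3x3 rotation matrix whose columns are the frame's x, y, z axes.
In Python, from cell import manip, eyes gives the robot as it stands. The module is installed in compiled form; this text tells all that it offers.
- The arm moves only by the tool play_rows, never from a script. Its arguments are lists of equal length, an entry for each row: "dp": the shift along the world's x, y, z in mm, a list of three; "turn": the turn, a rotation vector about the world's x, y, z in degrees, a list of three; "grip": the opening in per cent of the stroke, from 0 (shut) to 100 (fully open). A call has 1 to 10 rows; each row shifts and turns the commanded pose from where the row before left it; what a row does not reach is not made up. A row lasts 1/8 s, in which the tool goes at most 62.5 mm and 10.7 degrees, less where a joint would pass 70% of its speed; a pose out of reach is approached as far as the arm can. A call with a gripper value outside its range is refused whole. The fingers move at their own pace and stop on an object; the grip force is fixed at half the most. Time passes only in rows, so rows that do not move let the fingers close. It gives the time, the measured TCP pose, the force and the opening at its end, in the units of the state.
- manip.get_state(): the state, without advancing time (a new reading comes with each control period).
- eyes.grab_frame(name): name is "scene" or "top"; returns a dict with "img" (480x640x3 uint8, red, green, blue), "intrinsics" (3x3 intrinsics, pixels), "camera_from_world" (4x4, takes a point from world to camera coordinates). Camera axes: x right, y up, looking along -z (the intrinsics and any distortion apply to the point x, -y, -z); pixel columns grow to the right and rows downward; lengths in m; the calibration is good to about 2 mm. A picture is of the moment at which its call begins. There is no depth.
- manip.finish_job(): hands the job in, once; it reports no verdict.
Trained networks look in the newest picture that a camera, given by its name, has taken for a name from the list of things; names that differ only in an ending like _2 or _b are one class to them, and where a whole thing is asked for, a point or a joint stands for the part that bears it (a point fixed in the world has none). Each returns a list of dicts, best first, with "conf" (0 to 1); they miss things now and then, are a little off and sometimes report something else, mostly with a low value. They report only what shows in the picture. A call takes as long as a camera call. They do not tell look-alikes from the thing itself.
- eyes.search_frame(camera, label): "position" ([x, y, z] in m, in the coordinates of the camera as it stood for that picture, good to about 4 mm: the middle of the surface that is visible of it).
The state is a dict: "time": time; "joints": joint angles; "dq": joint speeds; "tau": joint torques, N m; "tcp_pos": TCP position; "tcp_rot": TCP orientation; "force": force on the tool from outside, world axes, zero at the start; "ft_torque": the same for the moment, N m; "finger_gap": finger opening in m.
Only numpy, scipy, OpenCV 4.12 (cv2) and the standard library are available. Lean on these libraries where they do the work, as an engineer would, in place of code of your own. Each camera call takes 0.05 s, during which the arm holds its last target.

## Task

Get the portable radio on the hall shelf back on its station: swing its aerial fully upright, and roll the tuning wheel in the side of the case with a fingertip until the dial needle points straight up at the long line. Press only gently, with a few newtons and nothing but the fingers, so that the radio stays put where it stands; leave the other things on the shelf alone and take your hand away.

Things in the scene. Friction and masses are not known exactly. Their poses are not given: they have to be found in the camera images.
- radio: Upright portable radio, grey case, dark front, 190 wide (y), 76 deep (x), 170 high, 1.5 kg, loose on rubber feet; slides at a sideways push of 10 N or more. Origin: centre of its underside, z up. Its front (louvres, keys, round dial) faces its own +x, away from the robot. A tuning wheel stands out of its -y side. Vertical grippers find no room above the wheel: tilt 25 to 45 degrees, from the -y side.
- dial (a point): Centre of the round dial, (38, -61, 70) mm in the radio's frame, on the front face, radius 32: black needle, ring of short lines and one long thick line at the top.
- handle_boss (a point): Outer end of the carrying handle's pivot boss on the wheel's side, (-16, -107, 148) mm in the radio's frame, radius 10. The fixed handle is folded back level behind the case: its 9 mm thick side arms run at z 147 from x -16 to x -78, a cross bar joins them. Bosses and arms stand out 12 mm from both sides.
- tuning_wheel: Black ribbed rubber disc, radius 40, 14 thick; origin at its centre, (10, -61, 70) mm in the radio's frame, axis along the radio's x. Its rim stands 6 mm out of the -y side, from 21 mm below to 21 mm above its centre, too little to pinch: a fingertip rolls it some 0.8 rad a stroke, taking about 3 N along the rim. It stays where it is left. Over 13 N on it is too hard.
- needle (a joint): Angle of the dial needle, fixed on the tuning wheel's spindle and turning with it: rad, clockwise from straight up seen from the radio's front; 0 at the long line, stops at -2.5 and 2.5. Rolling the wheel's rim downward lowers it, upward raises it.
- aerial (a joint): Aerial on the radio's top: steel rod 6 to 8 mm thick, swinging in the radio's y-z plane. 0: lying along the top towards -y; grows as it rises; 1.57 is upright, stop at 1.62 rad. Stiff hinge: it stays where it is left and takes about 0.6 N at its end.
- aerial_pivot (a point): The aerial's hinge, (-25, 82, 178) mm in the radio's frame, axis along x.
- aerial_tip (a point): Middle of the knob at the aerial's free end, an aluminium cylinder 10 mm in diameter and 26 long in line with the rod, 158 mm from the pivot.
- key_bowl: Bystander: blue glazed bowl, 150 across, 60 high, loose; origin at the centre of its underside.
- bike_light: Bystander: red plastic bike light, 46 x 70 x 40 high, loose; origin at the centre of its underside.
- carabiner_keys: Bystander: aluminium carabiner with keys lying flat, about 160 (x) x 50 x 9 high, loose; origin in the middle of the carabiner, keys towards its +x.
- reading_glasses: Bystander: folded reading glasses standing on their rims, 132 (y) wide, 43 high, loose; origin under their middle.
- clothes_brush: Bystander: wooden clothes brush standing on its bristles, 150 (x) x 46 x 38 high, loose; origin at the centre of its underside.
- polish_tin: Bystander: round flat tin, 75 across, 28 high, loose; origin at the centre of its underside.
Things that resemble listed ones, but are neither listed nor needed, are in the scene too. Leave any green look-alike of the radio alone.

How it is judged (in metres and radians):
At the end, for the whole second after the job is handed in: The aerial is upright (over 1.4 rad), the needle points straight up at the long line within 0.18 rad, and the radio stands level and still within 6 mm of where it stood (value of joint aerial above 1.4 rad and value of joint needle between -0.18 and 0.18 rad and angle between radio's own z axis and vertical below 0.05 rad and distance of radio from where it was at the start of the episode below 0.006 m and linear speed of radio below 0.01 m/s); the robot touches nothing.
It fails at once if the wheel is pressed hard (over 13 N) (contact force between the fingers and tuning_wheel above 13 N).
It fails at once if the radio is pushed more than 6 mm from its place (distance of radio from where it was at the start of the episode above 0.006 m).
It fails at once if the arm or the gripper's body, not the fingers, pushes on the radio (contact force between the arm and radio above 3 N).
It fails at once if another thing on the shelf is moved more than 15 mm (distance of any of key_bowl, bike_light, carabiner_keys, reading_glasses, clothes_brush, polish_tin from where it was at the start of the episode above 0.015 m).
It also fails if it takes over 58 s, if anything falls off the work surface, if the arm or the gripper's body presses on something with over 40 N, if the wrist force passes 120 N, or if a joint passes its speed limit or range.

## Working session

There is one attempt and no reset: what is moved stays moved. The work goes in short steps, Python scripts to look and compute and a tool call to move; the robot and the scene stay as the last step left them, time stands still between calls to the robot, and variables do not carry over. Pictures are saved under pics/ and viewed, and the job is handed in when it is done.

Besides the shell and the picture viewer there is one more tool, called after "Request:" as a command line: name --argument value ..., lists and objects as JSON in quotes. play_rows: Moves the arm, as the interface text tells. Its arguments: {"type":"object","properties":{"dp":{"type":"array"},"turn":{"type":"array"},"grip":{"type":"array"}},"required":["dp","turn","grip"]}

```bash
mkdir -p pics; cat > h.py <<'E'
import numpy as np, cv2
from cell import manip, eyes
def grab(n,f=None,crop=None,scale=1):
    r=eyes.grab_frame(n); im=r['img'][:,:,::-1].copy()
    if crop: x0,y0,x1,y1=crop; im=im[y0:y1,x0:x1]
    if scale!=1: im=cv2.resize(im,None,fx=scale,fy=scale,interpolation=cv2.INTER_CUBIC)
    if f: cv2.imwrite('pics/'+f,im)
    return r
def proj(r,p):
    T=np.array(r['camera_from_world']);K=np.array(r['intrinsics'])
    q=T[:3,:3]@np.array(p)+T[:3,3]; q=np.array([q[0],-q[1],-q[2]]); u=K@q; return u[:2]/u[2]
def c2w(r,p):
    T=np.array(r['camera_from_world']); return T[:3,:3].T@(np.array(p)-T[:3,3])
def ray(r,u,v):
    T=np.array(r['camera_from_world']);K=np.array(r['intrinsics'])
    d=np.linalg.inv(K)@np.array([u,v,1.]); d=np.array([d[0],-d[1],-d[2]])
    return -T[:3,:3].T@T[:3,3], T[:3,:3].T@d
def atz(r,u,v,z):
    o,d=ray(r,u,v); return o+d*(z-o[2])/d[2]
E
python3 - <<'E'
from h import *
for c in ['scene','top']:
    r=grab(c,c+'0.png'); print(c,'cam at',ray(r,320,240),'K',np.array(r['intrinsics']).round(1).tolist(), [k for k in r])
    for l in ['radio','dial','handle_boss','tuning_wheel','needle','aerial','aerial_pivot','aerial_tip','key_bowl','bike_light','carabiner_keys','reading_glasses','clothes_brush','polish_tin']:
        for d in eyes.search_frame(c,l):
            w=c2w(r,d['position']); print(l,round(d['conf'],2),w.round(3),proj(r,w).round(0))
s=manip.get_state(); print(s['time'],s['tcp_pos'],s['force'])
E
```

```text
scene cam at (array([1.27726896, 0.06934448, 1.38538258]), array([-0.50697284, -0.02981985, -0.86153171])) K [[543.4, 0.0, 313.7], [0.0, 543.4, 238.0], [0.0, 0.0, 1.0]] ['img', 'intrinsics', 'camera_from_world']
radio 0.91 [ 0.338 -0.162  0.151] [262. 169.]
radio 0.85 [0.324 0.127 0.151] [363. 175.]
radio 0.83 [0.594 0.075 0.157] [337. 255.]
dial 0.76 [0.594 0.072 0.156] [336. 255.]
dial 0.67 [ 0.337 -0.158  0.157] [263. 168.]
dial 0.55 [0.327 0.126 0.149] [363. 176.]
handle_boss 0.76 [ 0.336 -0.158  0.154] [263. 169.]
handle_boss 0.68 [0.594 0.074 0.151] [336. 256.]
handle_boss 0.68 [0.329 0.13  0.152] [364. 176.]
aerial 0.64 [0.321 0.137 0.184] [368. 167.]
aerial 0.63 [ 0.287 -0.184  0.183] [256. 148.]
aerial 0.48 [0.546 0.092 0.197] [346. 232.]
aerial_pivot 0.87 [ 0.338 -0.157  0.156] [263. 169.]
aerial_pivot 0.82 [0.325 0.128 0.154] [364. 175.]
aerial_pivot 0.66 [0.592 0.078 0.153] [338. 255.]
aerial_tip 0.7 [0.55  0.094 0.2  ] [347. 233.]
aerial_tip 0.48 [ 0.289 -0.187  0.181] [255. 149.]
aerial_tip 0.46 [0.321 0.134 0.18 ] [367. 168.]
key_bowl 0.78 [ 0.347 -0.456  0.027] [169. 
[... 1308 characters left out ...]
  0.167] [379. 307.]
aerial_tip 0.63 [ 0.281 -0.188  0.18 ] [389. 310.]
aerial_tip 0.57 [0.314 0.142 0.181] [263. 299.]
aerial_tip 0.53 [0.546 0.088 0.203] [283. 210.]
aerial_tip 0.53 [0.558 0.073 0.175] [289. 206.]
key_bowl 0.61 [ 0.365 -0.452  0.02 ] [471. 276.]
bike_light 0.68 [ 0.649 -0.092  0.038] [347. 181.]
bike_light 0.17 [0.543 0.091 0.199] [281. 211.]
carabiner_keys 0.92 [ 0.558 -0.165  0.01 ] [372. 212.]
reading_glasses 0.48 [0.711 0.09  0.034] [286. 161.]
reading_glasses 0.36 [0.556 0.081 0.169] [286. 207.]
clothes_brush 0.79 [0.454 0.433 0.042] [169. 248.]
polish_tin 0.89 [0.631 0.397 0.031] [183. 189.]
1.5 [0.24096685 0.57669424 0.23127634] [ 0.37514191 -0.22452224  0.52844111]
```

View pics/scene0.png

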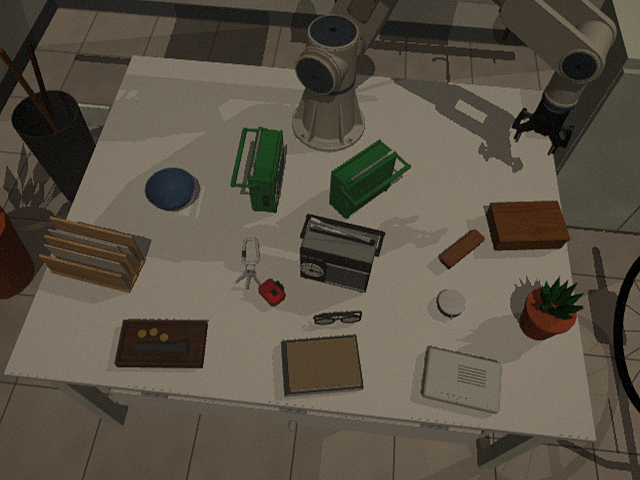

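View pics/top0.png

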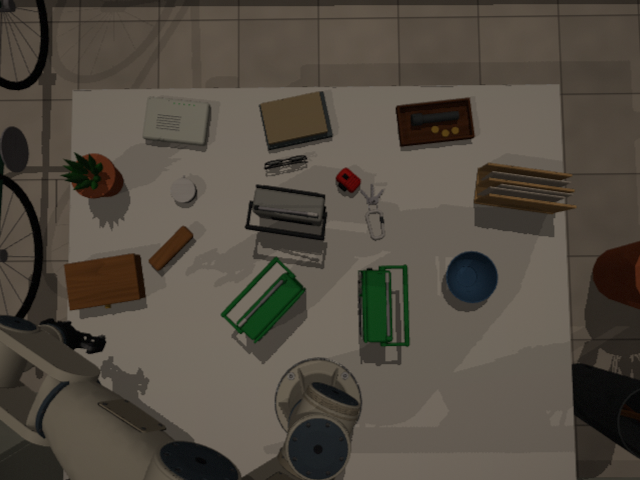

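```bash
python3 - <<'E'
import cv2
a=cv2.imread('pics/scene0.png');b=cv2.imread('pics/top0.png')
cv2.imwrite('pics/s_c.png',cv2.resize(a[140:340,230:430],None,fx=3,fy=3,interpolation=2))
cv2.imwrite('pics/t_c.png',cv2.resize(b[140:340,220:420],None,fx=3,fy=3,interpolation=2))
E
```

```text
(no output)
```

View pics/s_c.png

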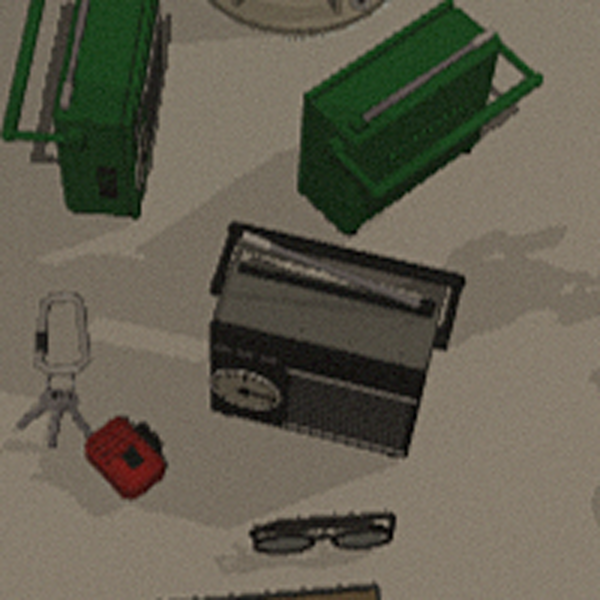

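View pics/t_c.png

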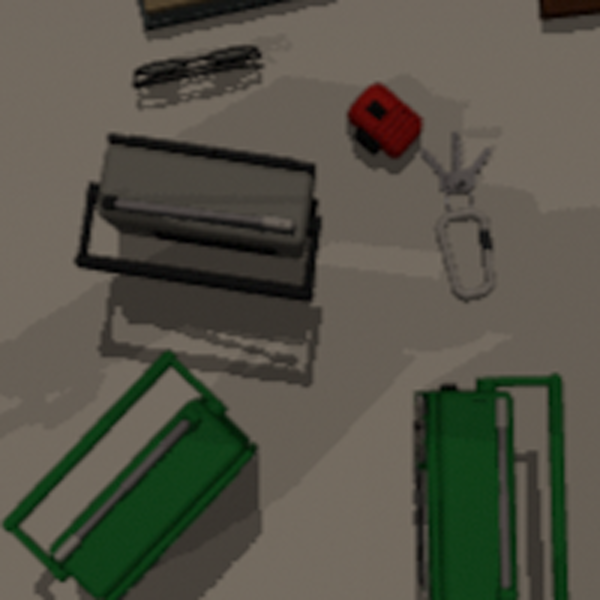

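Three radio-like objects show in the scene picture: two green look-alikes at (263,169) and (364,176), and the grey one with the dark front and dial at (337,252). The grey one fits the description. Next I enlarge it and fit its pose.

```bash
cat >> h.py <<'E'
def Rz(a): c,s=np.cos(a),np.sin(a); return np.array([[c,-s,0],[s,c,0],[0,0,1]])
def rw(pose,p): x,y,a=pose; return Rz(a)@np.array(p,float)/1000+np.array([x,y,0])
def wire(r,im,pose,s=1,off=(0,0),aer=None):
    def L(a,b,c):
        p=(proj(r,rw(pose,a))-off)*s;q=(proj(r,rw(pose,b))-off)*s
        cv2.line(im,tuple(int(v) for v in p.round()),tuple(int(v) for v in q.round()),c,1)
    X,Y,Z=38,95,170
    for x in(-X,X):
        for z in (0,Z): L((x,-Y,z),(x,Y,z),(0,255,255))
        for y in(-Y,Y): L((x,y,0),(x,y,Z),(0,255,255))
    for z in(0,Z):
        for y in(-Y,Y): L((-X,y,z),(X,y,z),(0,255,255))
    L((-78,-102,147),(-78,102,147),(255,0,255))
    for s_ in(-1,1): L((-78,102*s_,147),(-16,102*s_,147),(255,0,255))
    t=np.linspace(0,2*np.pi,25)
    for a,b in zip(t[:-1],t[1:]): L((38,-61+32*np.sin(a),70+32*np.cos(a)),(38,-61+32*np.sin(b),70+32*np.cos(b)),(0,255,0))
    if aer is not None: L((-25,82,178),(-25,82-158*np.cos(aer),178+158*np.sin(aer)),(0,0,255))
E
cat > fit.py <<'E'
from h import *
import sys
rt=grab('top');rs=grab('scene')
t=[(110,137),(315,167)]
P=[atz(rt,220+u/3,140+v/3,.170) for u,v in t]; print(P)
d=P[0]-P[1]; print(np.linalg.norm(d[:2])); a=np.arctan2(-d[0],d[1]); m=(P[0]+P[1])/2
c=m-Rz(a)@[.038,0,0]; pose=(c[0],c[1],a); print(pose)
if len(sys.argv)>1: pose=tuple(map(float,sys.argv[1:4]))
for n,r,o in(('t',rt,(270,170)),('s',rs,(280,190))):
    im=r['img'][:,:,::-1][o[1]:o[1]+110,o[0]:o[0]+110] if n=='s' else r['img'][:,:,::-1][o[1]:o[1]+80,o[0]-30:o[0]+70]
    off=o if n=='s' else (o[0]-30,o[1])
    S=6; im=cv2.resize(np.ascontiguousarray(im),None,fx=S,fy=S,interpolation=2)
    im=cv2.convertScaleAbs(im,alpha=1.8)[:600]
    k=im.copy()
    wire(r,k,pose,S,np.array(off)-0.5+0.5/S,float(sys.argv[4]) if len(sys.argv)>4 else .2)
    cv2.imwrite(f'pics/fit_{n}_{sys.argv[5] if len(sys.argv)>5 else 0}.png',k); cv2.imwrite(f'pics/raw_{n}.png',im)
E
python3 fit.py
```

```text
[array([0.61567125, 0.15978947, 0.17      ]), array([ 0.58668355, -0.02348255,  0.17      ])]
0.18555031462398477
(np.float64(0.5636439898907704), np.float64(0.07409002883586434), np.float64(-0.15686811417341529))
```

View pics/fit_t_0.png

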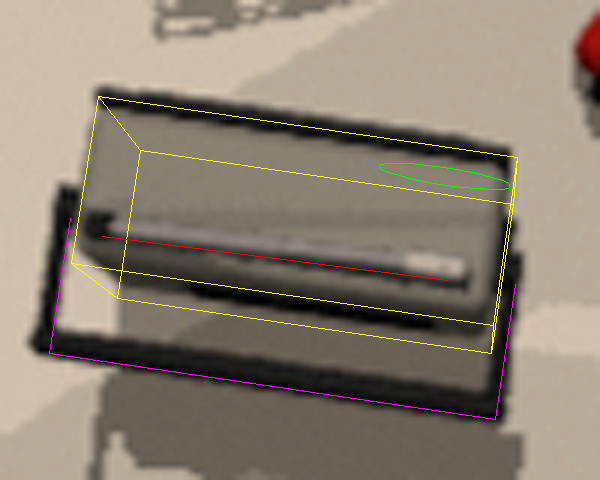

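View pics/fit_s_0.png

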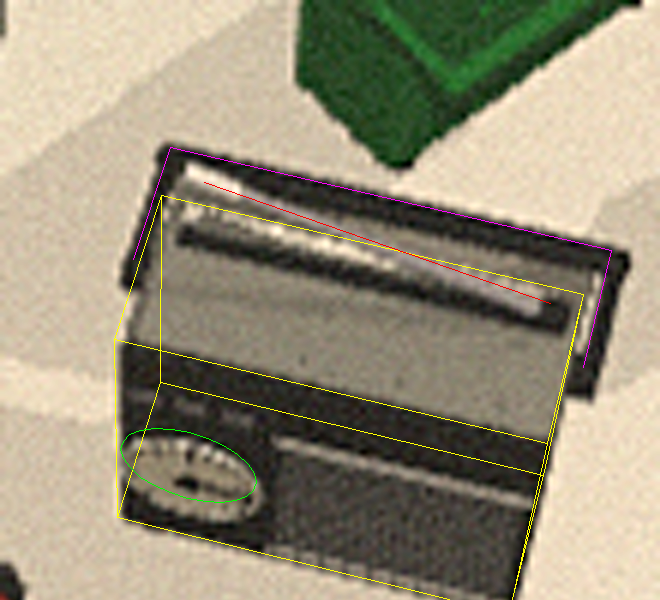

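View pics/raw_s.png

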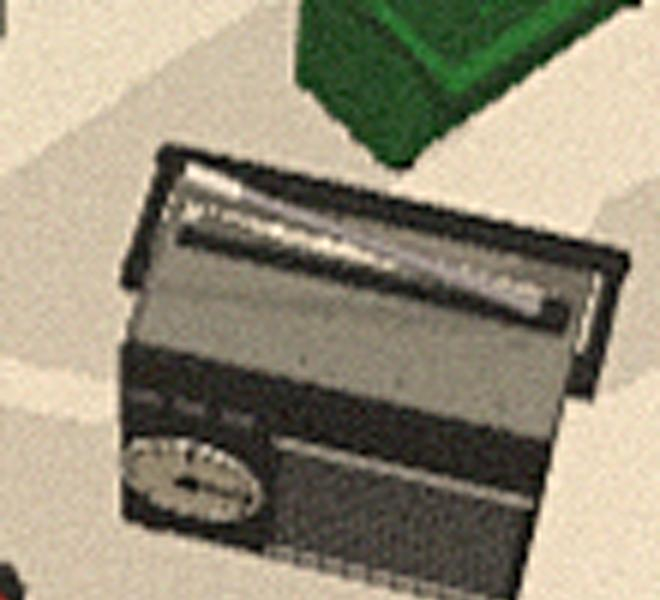

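```bash
cat > fit2.py <<'E'
from h import *
from scipy.optimize import least_squares
rt=grab('top');rs=grab('scene')
S=6
z=lambda o,U:np.array(o)-.5+(np.array(U)+.5)/S
obs=[(rs,(280,190),(193,478),(38,-61,70)),(rs,(280,190),(172,157),(-78,-101,147)),(rs,(280,190),(618,260),(-78,101,147)),
(rs,(280,190),(124,344),(38,-95,170)),(rs,(280,190),(549,440),(38,95,170)),
(rs,(280,190),(124,521),(38,-95,4)),
(rt,(240,170),(47,342),(-78,101,147)),(rt,(240,170),(502,408),(-78,-101,147)),(rt,(240,170),(100,92),(38,95,170)),(rt,(240,170),(515,155),(38,-95,170)),(rt,(240,170),(100,225),(-25,82,178))]
def res(x,w=1):
    out=[]
    for r,o,U,p in obs:
        b=x[3:5] if r is rs else x[5:7]
        out.append(proj(r,rw(x[:3],p))+b-z(o,U))
    return np.concatenate(out+[x[3:]*0.7])
s=least_squares(res,[.56,.074,-.15,0,0,0,0],loss='soft_l1',f_scale=.5)
print(s.x.round(4)); print(res(s.x).reshape(-1,2).round(2))
E
python3 fit2.py
```

```text
[ 0.5674  0.0757 -0.1594  0.4206  0.1558  0.3963 -0.0408]
[[ 0.03 -0.7 ]
 [ 0.96 -0.35]
 [-0.52 -0.27]
 [-0.78  0.5 ]
 [ 0.56  2.17]
 [-0.28  0.01]
 [ 0.48  0.35]
 [-1.88  0.39]
 [-0.56 -0.88]
 [ 0.2  -0.97]
 [ 0.16  0.38]
 [ 0.29  0.11]
 [ 0.28 -0.03]]
```

```bash
python3 fit.py .5674 .0757 -.1594 .22 1; python3 - <<'E'
from h import *
rs=grab('scene')
pose=(.5674,.0757,-.1594)
# rectify dial face
s=8
src=np.float32([proj(rs,rw(pose,(38,-61+dy,70+dz))) for dy,dz in((-34,34),(34,34),(34,-34),(-34,-34))])
H=cv2.getPerspectiveTransform(src,np.float32([(0,0),(544,0),(544,544),(0,544)]))
im=cv2.warpPerspective(rs['img'][:,:,::-1],H,(544,544),flags=2)
cv2.imwrite('pics/dial0.png',cv2.convertScaleAbs(im,alpha=1.5))
E
```

```text
[array([0.61567125, 0.15978947, 0.17      ]), array([ 0.58668355, -0.02348255,  0.17      ])]
0.18555031462398477
(np.float64(0.5636439898907704), np.float64(0.07409002883586434), np.float64(-0.15686811417341529))
```

View pics/fit_t_1.png

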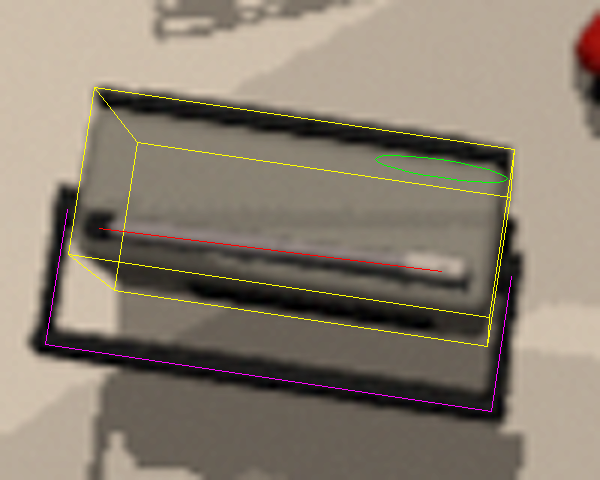

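View pics/fit_s_1.png

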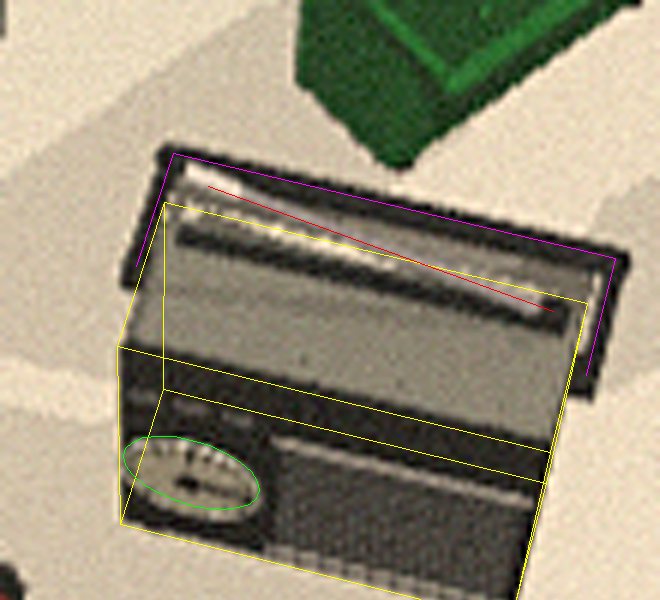

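View pics/dial0.png

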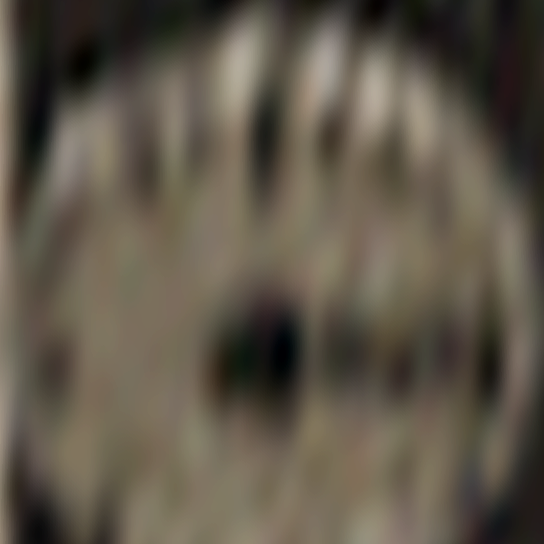

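```bash
python3 - <<'E'
from h import *
from scipy.spatial.transform import Rotation as Ro
s=manip.get_state(); R=np.array(s['tcp_rot']); print(R.round(3),s['tcp_pos'],s['finger_gap'],s['time'],manip.grip_depth)
pose=(.5674,.0757,-.1594)
a=np.radians(40)
for sg in(1,-1):
    z=np.array([0,np.sin(a),-np.cos(a)]); y=np.array([sg,0,0]); x=np.cross(y,z)
    Rt=Rz(pose[2])@np.column_stack([x,y,z])
    print(sg,np.degrees(Ro.from_matrix(Rt@R.T).as_rotvec()).round(2))
    y0=np.array([sg,0,0.]);z0=np.array([0,0,-1.]);R0=Rz(pose[2])@np.column_stack([np.cross(y0,z0),y0,z0])
    print('yaw only',np.degrees(Ro.from_matrix(R0@R.T).as_rotvec()).round(2))
rs=grab('scene');rt=grab('top')
# aerial angle, top/scene knob centre
from scipy.optimize import least_squares
zz=lambda o,U:np.array(o)-.5+(np.array(U)+.5)/6
def res(p): 
    return np.r_[proj(rs,p)-zz((280,190),(213,178)),proj(rt,p)-zz((240,170),(438,264))]
q=least_squares(res,[.54,0,.21]).x; l=Rz(-pose[2])@(q-[pose[0],pose[1],0]); print('knob',q,l*1000,res(q)); print(np.arctan2(l[2]-.178,.082-l[1]))
E
```

```text
[[-0.923  0.386 -0.   ]
 [ 0.386  0.923 -0.   ]
 [-0.    -0.    -1.   ]] [0.24097155 0.57667553 0.23127004] 0.08554807548109448 1.85 0.0187
1 [ 37.59  20.92 -73.13]
yaw only [  0.    -0.   -76.46]
-1 [ 22.26 -40.    98.8 ]
yaw only [  0.     0.   103.54]
knob [0.53330157 0.01007906 0.2220851 ] [-23.25041295 -70.20134283 222.0850969 ] [-0.17086313 -0.00428895 -0.17201113  0.01618647]
0.28193440964813976
```

```bash
cat >> h.py <<'E'
POSE=(.5674,.0757,-.1594)
def tcpC(xl,yl,zl,a=40):  # TCP world for upper corner C at radio-local (mm)
    a=np.radians(a); n=np.array([0,np.cos(a),np.sin(a)])
    return rw(POSE,np.array([xl,yl,zl])-11*n)
def stat():
    s=manip.get_state(); R=np.array(s['tcp_rot']); 
    print('t',round(s['time'],2),'tcp',np.array(s['tcp_pos']).round(4)*1000,'F',np.array(s['force']).round(2),'z',R[:,2].round(3),'y',R[:,1].round(3),'j',np.array(s['joints']).round(1),'gap',round(s['finger_gap'],4)); return s
E
cat > aer.py <<'E'
from h import *
a=np.radians(40); d=np.array([np.sin(a),-np.cos(a)]); 
prev=None
def out(n,p):
    global prev
    print(n,(p*1000).round(1),'d',None if prev is None else ((p-prev)*1000).round(1)); prev=p
out('pre',tcpC(-25,-72-80,202)); out('under',tcpC(-25,-78,200))
for th in [.22,.28,.4,.55,.7,.87,1.0,1.15,1.3,1.4,1.48,1.54]:
    u=np.array([-np.cos(th),np.sin(th)]); per=np.array([-np.sin(th),-np.cos(th)])
    if th<.87: C=np.array([82,178])+171*u+5*per*max(0,(np.cos(th)))+15*d
    else: C=np.array([82,178])+155*u+5*per
    out(th,tcpC(-25,*C))
E
python3 aer.py
```

```text
pre [517.3 -78.7 194.9] d None
under [529.   -5.7 192.9] d [11.7 73.1 -2. ]
0.22 [529.3  -4.  192. ] d [ 0.3  1.7 -0.9]
0.28 [529.6  -1.7 202.1] d [ 0.4  2.2 10.1]
0.4 [530.6   4.6 221.8] d [ 1.   6.3 19.7]
0.55 [532.4  15.7 245.2] d [ 1.8 11.1 23.4]
0.7 [534.8  30.3 266.7] d [ 2.3 14.6 21.5]
0.87 [537.9  49.9 286.2] d [ 3.1 19.6 19.5]
1.0 [540.4  65.5 298.7] d [ 2.5 15.6 12.5]
1.15 [543.6  85.3 310.4] d [ 3.2 19.8 11.7]
1.3 [547.  106.6 318.9] d [ 3.4 21.3  8.6]
1.4 [549.4 121.4 322.8] d [ 2.4 14.8  3.9]
1.48 [551.4 133.5 324.8] d [ 1.9 12.1  2. ]
1.54 [552.8 142.7 325.7] d [1.5 9.1 0.9]
```

Request:
play_rows --dp '[[0,0,50],[0,0,60],[20,-20,50],[20,-55,20],[20,-55,0],[20,-55,0],[20,-55,0],[20,-55,0],[20,-55,0],[20,-55,0]]' --turn '[[0,0,0],[0,0,0],[0,0,-9.5],[0,0,-9.5],[0,0,-9.5],[0,0,-9.5],[0,0,-9.5],[0,0,-9.5],[0,0,-9.5],[0,0,-10]]' --grip '[0,0,0,0,0,0,0,0,0,0]'

```text
time: 3.2
tcp_pos: [0.4012, 0.1699, 0.4116]
tcp_rot: [[0.165, 0.986, 0.001], [0.986, -0.165, 0.0], [0.001, 0.001, -1.0]]
force: [0.7, -0.2, 0.5]
finger_gap: 0.0003
```

Request:
play_rows --dp '[[25,-55,0],[20,-55,0],[20,-55,0],[20,-55,0],[20,-55,0],[5,-10,0],[0,0,-30],[0,0,-40],[0,0,-40],[0,0,0]]' --turn '[[0,0,0],[0,0,0],[0,0,0],[9.87,-1.59,0],[9.87,-1.59,0],[9.87,-1.59,0],[9.87,-1.59,0],[0,0,0],[0,0,0],[0,0,0]]' --grip '[0,0,0,0,0,0,0,0,0,0]'

```text
time: 4.45
tcp_pos: [0.5049, -0.0984, 0.2983]
tcp_rot: [[0.13, 0.988, 0.085], [0.781, -0.155, 0.605], [0.611, -0.012, -0.791]]
force: [-0.1, -0.3, 1.6]
finger_gap: -0.0002
```

```bash
python3 - <<'E'
from h import *
stat(); grab('scene','s1.png',(200,120,440,320),3.2)
E
```

```text
t 4.45 tcp [504.9 -98.4 298.3] F [-0.13 -0.26  1.55] z [ 0.085  0.605 -0.791] y [ 0.988 -0.155 -0.012] j [-32.9  15.2 101.2  34.   83.  -33.9] gap -0.0002
```

View pics/s1.png

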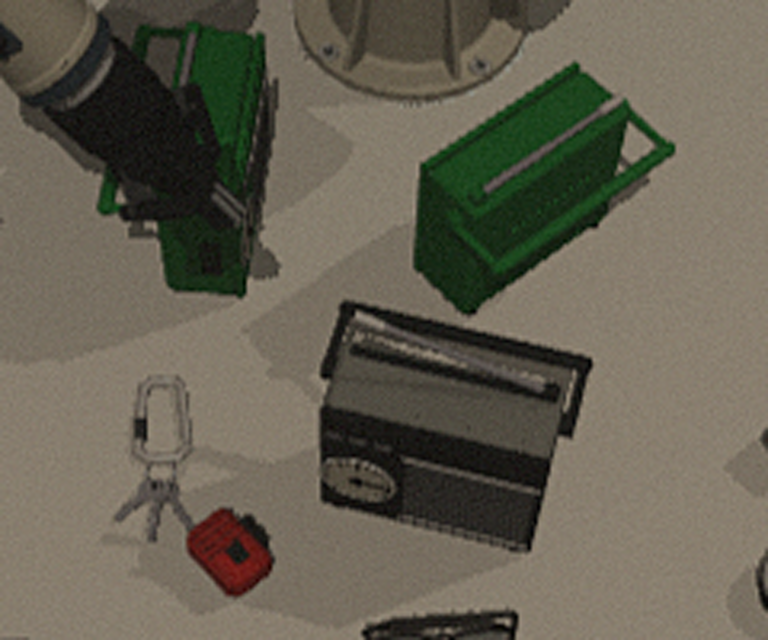

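Request:
play_rows --dp '[[4,7,-30],[4,6,-30],[4,6,-30],[0,0,-13],[0,0,0]]' --turn '[[2.2,-0.9,-0.4],[0,0,0],[0,0,0],[0,0,0],[0,0,0]]' --grip '[0,0,0,0,0]'

```text
time: 5.12
tcp_pos: [0.5186, -0.0801, 0.1983]
tcp_rot: [[0.122, 0.987, 0.106], [0.757, -0.161, 0.633], [0.642, 0.003, -0.767]]
force: [-0.7, 0.4, 0.1]
finger_gap: -0.0001
```

```bash
python3 - <<'E'
from h import *
stat(); grab('scene','s2.png',(200,120,440,320),3.2)
grab('top','t2.png',(220,140,420,290),4)
E
```

```text
t 5.12 tcp [518.6 -80.1 198.3] F [-0.67  0.41  0.11] z [ 0.106  0.633 -0.767] y [ 0.987 -0.161  0.003] j [-31.8  22.7 106.3  38.4  72.9 -41.5] gap -0.0001
```

View pics/s2.png

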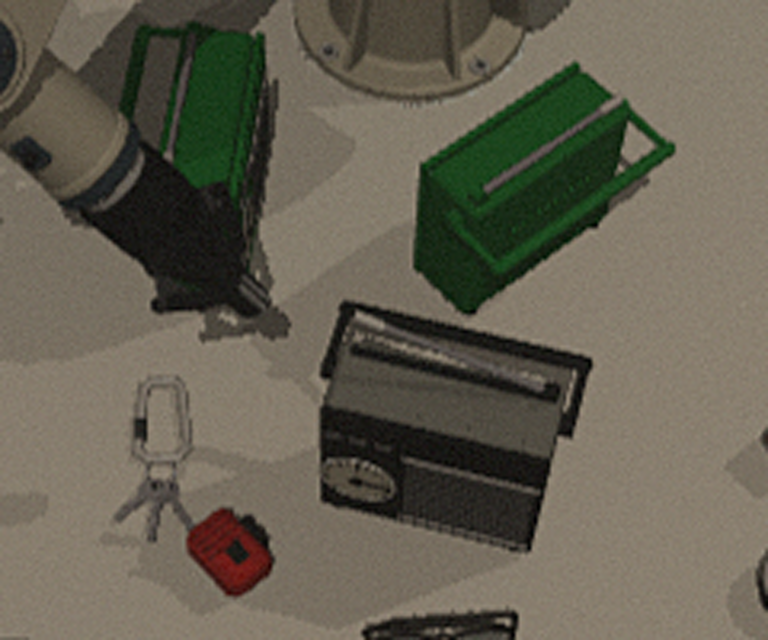

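View pics/t2.png

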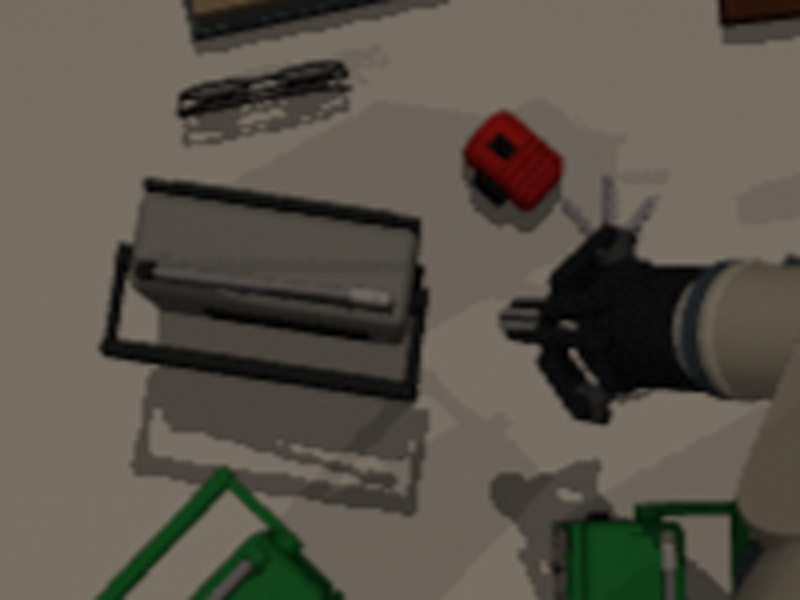

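Request:
play_rows --dp '[[4,25,-2],[4,25,-2],[2,24,-1],[0,0,0]]' --turn '[[0,0,0],[0,0,0],[0,0,0],[0,0,0]]' --grip '[0,0,0,0]'

```text
time: 5.72
tcp_pos: [0.5284, -0.0051, 0.1937]
tcp_rot: [[0.12, 0.987, 0.106], [0.758, -0.16, 0.633], [0.641, 0.004, -0.767]]
force: [-0.0, -0.6, 0.3]
finger_gap: -0.0002
```

```bash
python3 - <<'E'
from h import *
stat(); grab('scene','s3.png',(240,150,400,270),5)
E
```

```text
t 5.72 tcp [528.4  -5.1 193.7] F [-0.   -0.55  0.29] z [ 0.106  0.633 -0.767] y [ 0.987 -0.16   0.004] j [-24.4  21.1 109.8  42.   67.9 -38.2] gap -0.0002
```

View pics/s3.png

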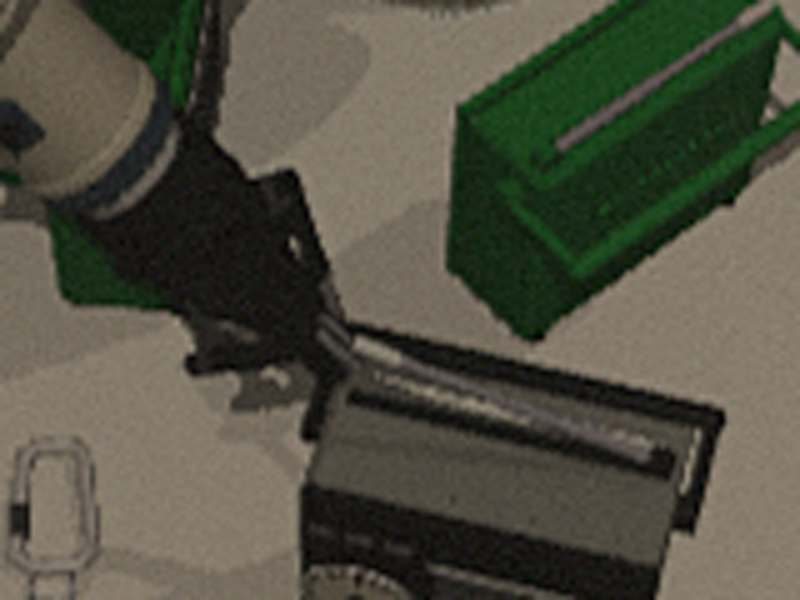

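Request:
play_rows --dp '[[1,3,9],[1,4,10],[1,3,9],[1,5,11],[1,6,12],[0,0,0]]' --turn '[[0,0,0],[0,0,0],[0,0,0],[0,0,0],[0,0,0],[0,0,0]]' --grip '[0,0,0,0,0,0]'

```text
time: 6.52
tcp_pos: [0.5336, 0.0156, 0.2446]
tcp_rot: [[0.121, 0.987, 0.106], [0.757, -0.161, 0.633], [0.641, 0.004, -0.767]]
force: [-0.0, -0.2, -0.0]
finger_gap: -0.0003
```

```bash
python3 - <<'E'
from h import *
stat(); grab('scene','s4.png',(240,150,400,270),5)
E
```

```text
t 6.53 tcp [533.6  15.6 244.6] F [-0.01 -0.23 -0.03] z [ 0.106  0.633 -0.767] y [ 0.987 -0.161  0.004] j [-22.2  16.8 108.1  41.4  71.2 -32.6] gap -0.0003
```

View pics/s4.png

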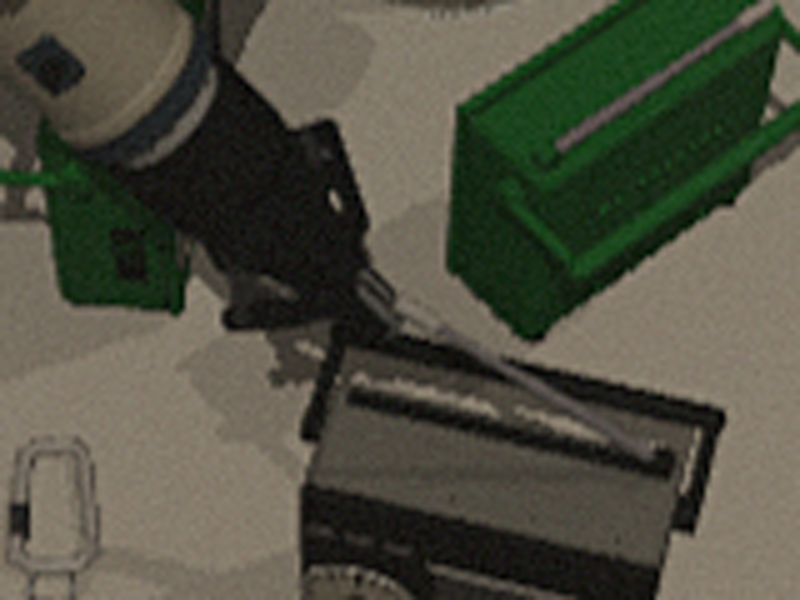

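Request:
play_rows --dp '[[1,7,11],[1,8,10],[1,9,10],[1,10,10],[1,8,7],[1,8,6],[2,10,6],[2,10,5],[2,11,5],[1,10,4]]' --turn '[[0,0,0],[0,0,0],[0,0,0],[0,0,0],[0,0,0],[0,0,0],[0,0,0],[0,0,0],[0,0,0],[0,0,0]]' --grip '[0,0,0,0,0,0,0,0,0,0]'

```text
time: 7.82
tcp_pos: [0.5463, 0.1069, 0.3176]
tcp_rot: [[0.123, 0.987, 0.105], [0.757, -0.162, 0.633], [0.641, 0.002, -0.767]]
force: [0.3, -0.1, -0.6]
finger_gap: 0.0002
```

```bash
python3 - <<'E'
from h import *
stat(); grab('scene','s5.png',(240,150,400,270),5)
grab('top','t5.png',(220,140,380,260),5)
E
```

```text
t 7.83 tcp [546.3 106.9 317.6] F [ 0.26 -0.06 -0.64] z [ 0.105  0.633 -0.767] y [ 0.987 -0.162  0.002] j [-12.3  10.6 105.7  42.4  71.8 -19.8] gap 0.0002
```

View pics/s5.png

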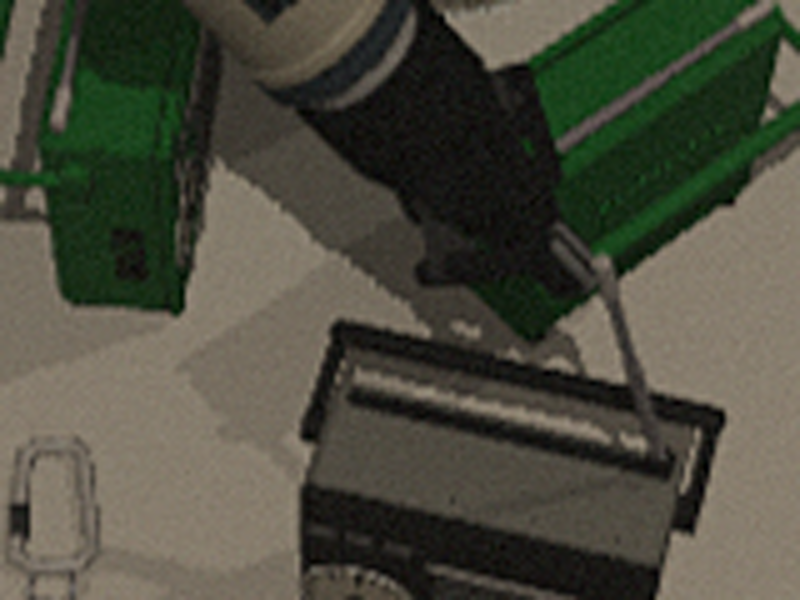

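View pics/t5.png

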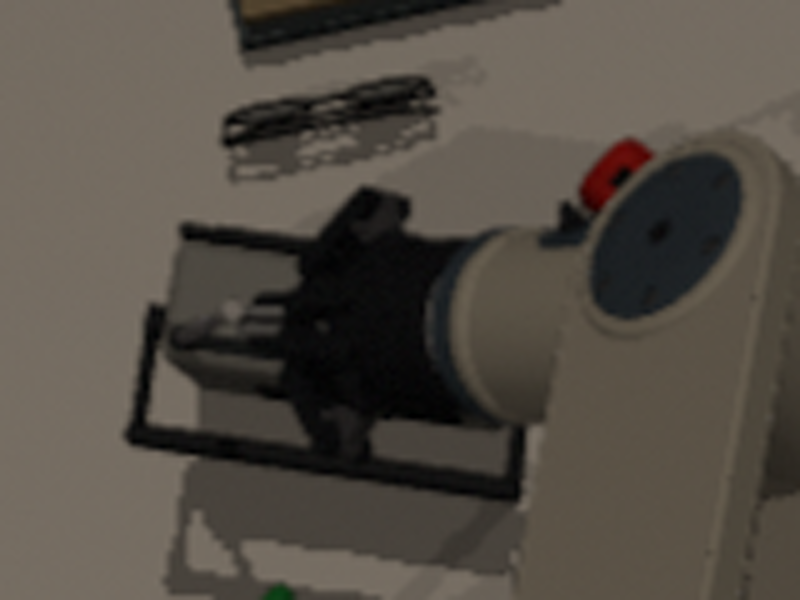

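Request:
play_rows --dp '[[3,10,3],[3,9,2],[2,9,2],[1,8,1],[0,0,0]]' --turn '[[0,0,0],[0,0,0],[0,0,0],[0,0,0],[0,0,0]]' --grip '[0,0,0,0,0]'

```text
time: 8.55
tcp_pos: [0.5551, 0.1427, 0.3255]
tcp_rot: [[0.122, 0.987, 0.105], [0.757, -0.161, 0.633], [0.642, 0.002, -0.767]]
force: [0.5, 1.5, -0.3]
finger_gap: -0.0002
```

```bash
python3 - <<'E'
from h import *
stat(); r=grab('scene','s6.png',(240,150,400,270),5)
for th in(1.3,1.4,1.5,1.57):
    print(th,((proj(r,rw(POSE,(-25,82-158*np.cos(th),178+158*np.sin(th))))-[240,150])*5).round(0))
E
```

```text
t 8.55 tcp [555.1 142.7 325.5] F [ 0.54  1.51 -0.29] z [ 0.105  0.633 -0.767] y [ 0.987 -0.161  0.002] j [ -8.3  10.4 104.9  43.   70.2 -16.3] gap -0.0002
1.3 [605. 272.]
1.4 [638. 276.]
1.5 [671. 281.]
1.57 [695. 286.]
```

View pics/s6.png

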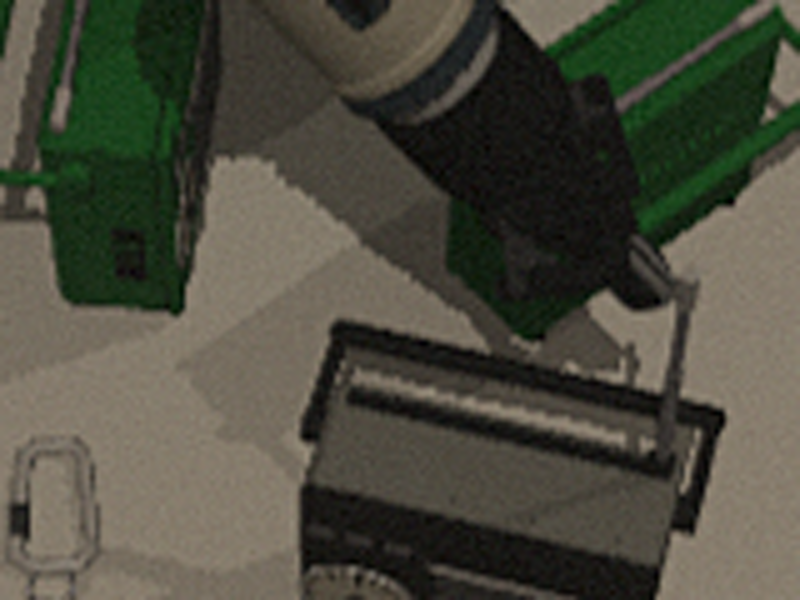

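Request:
play_rows --dp '[[-2,-15,0],[-6,-40,0],[-7,-45,0],[-8,-50,0],[-8,-50,0],[-6,-50,0],[0,0,0]]' --turn '[[0,0,0],[0,0,0],[0,0,0],[0,0,0],[0,0,0],[0,0,0],[0,0,0]]' --grip '[0,0,0,0,0,0,0]'

```text
time: 9.48
tcp_pos: [0.5178, -0.112, 0.325]
tcp_rot: [[0.126, 0.986, 0.108], [0.757, -0.166, 0.632], [0.641, 0.002, -0.768]]
force: [0.5, 0.1, -0.3]
finger_gap: 0.0002
```

```bash
python3 - <<'E'
from h import *
s=stat(); r=grab('scene','s7.png',(240,150,400,270),5); rt=grab('top','t7.png',(220,140,420,290),4)
for u,v in [(337,177),(337,185),(345,193),(360,178)]: print('light',atz(rt,u,v,.03).round(3))
for n,(y,z) in {'pre':(-135,130),'pre2':(-118,87),**{f'{p}':(-61-40*np.cos(p),70+40*np.sin(p)) for p in(.45,.3,.15,0,-.15,-.3,-.45)}}.items():
    print(n,(tcpC(10,y,z)*1000).round(1))
E
```

```text
t 9.47 tcp [ 517.8 -112.   325. ] F [ 0.5   0.09 -0.26] z [ 0.108  0.632 -0.768] y [ 0.986 -0.166  0.002] j [-34.5  15.7  98.1  35.7  86.4 -33.8] gap 0.0002
light [ 0.662 -0.062  0.03 ]
light [ 0.638 -0.061  0.03 ]
light [ 0.614 -0.085  0.03 ]
light [ 0.658 -0.13   0.03 ]
pre [554.5 -67.5 122.9]
pre2 [557.2 -50.7  79.9]
0.45 [560.5 -30.   80.3]
0.3 [560.2 -32.2  74.8]
0.15 [560.  -33.5  68.9]
0 [559.9 -33.9  62.9]
-0.15 [560.  -33.5  57. ]
-0.3 [560.2 -32.2  51.1]
-0.45 [560.5 -30.   45.5]
```

View pics/s7.png

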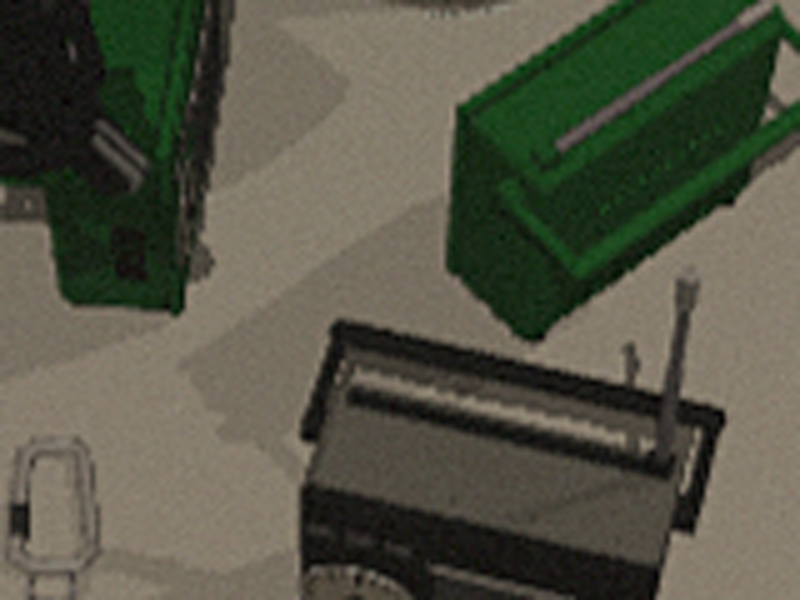

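View pics/t7.png

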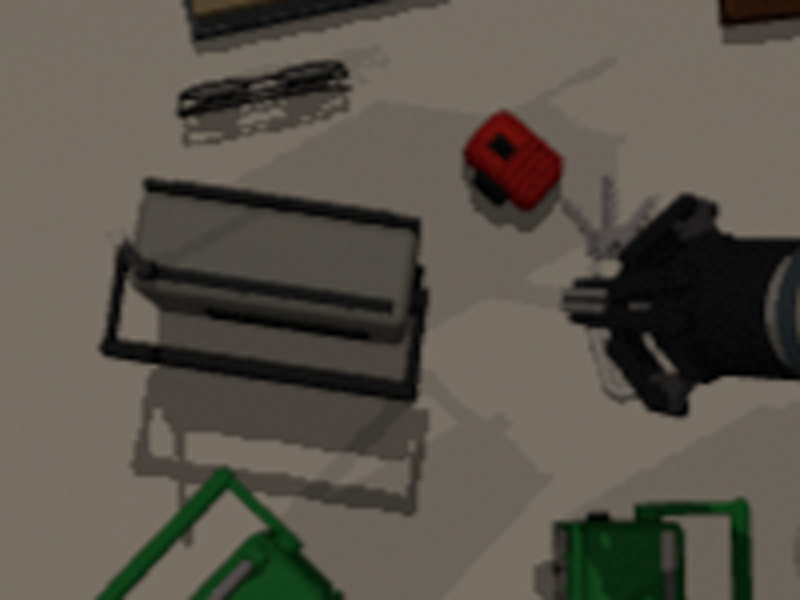

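Request:
play_rows --dp '[[10,5,-50],[10,10,-50],[10,10,-50],[7,12,-40],[0,6,-15],[2,10,-20],[1,8,-20],[0,0,0]]' --turn '[[0,0,0],[0,0,0],[0,0,0],[0,0,0],[0,0,0],[0,0,0],[0,0,0],[0,0,0]]' --grip '[0,0,0,0,0,0,0,0]'

```text
time: 10.58
tcp_pos: [0.5575, -0.0461, 0.0795]
tcp_rot: [[0.123, 0.987, 0.104], [0.757, -0.161, 0.633], [0.642, 0.0, -0.767]]
force: [-0.8, -1.1, 0.2]
finger_gap: 0.0002
```

```bash
python3 - <<'E'
from h import *
s=stat(); r=grab('scene','s8.png',(240,150,400,270),5); rt=grab('top','t8.png',(220,140,420,290),4)
E
```

```text
t 10.57 tcp [557.5 -46.1  79.5] F [-0.77 -1.11  0.15] z [ 0.104  0.633 -0.767] y [ 0.987 -0.161  0.   ] j [-26.9  34.2 106.9  44.   61.7 -47.2] gap 0.0002
```

View pics/s8.png

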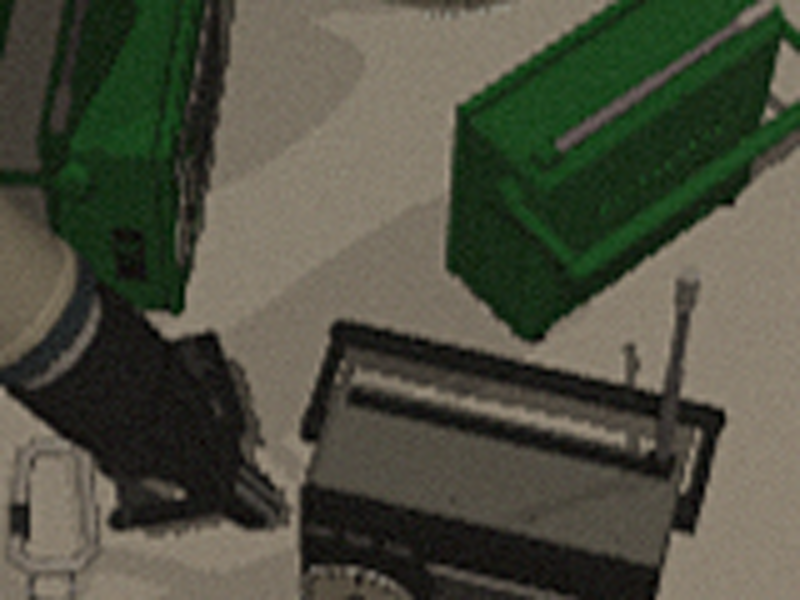

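View pics/t8.png

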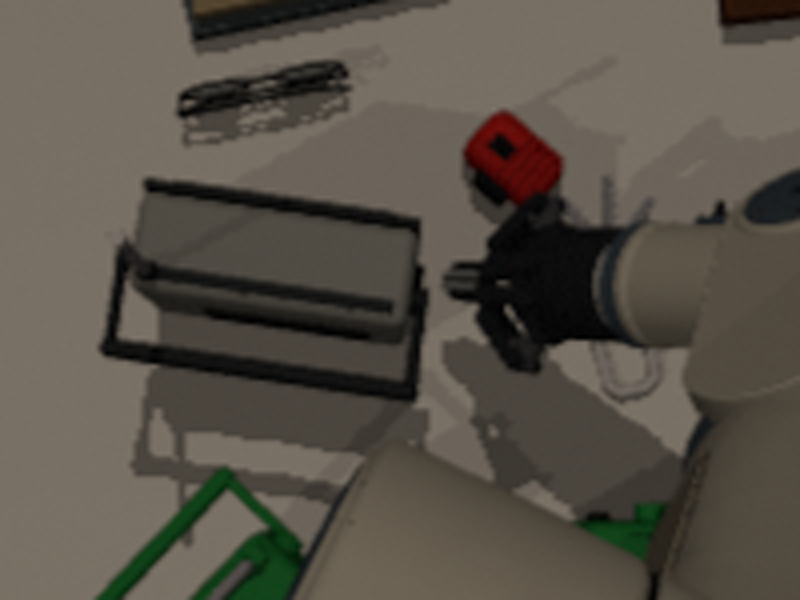

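Request:
play_rows --dp '[[1,5,0],[1,5,0],[0,2,0],[0,0,0]]' --turn '[[0,0,0],[0,0,0],[0,0,0],[0,0,0]]' --grip '[0,0,0,0]'

```text
time: 11.18
tcp_pos: [0.5602, -0.0347, 0.0806]
tcp_rot: [[0.122, 0.987, 0.105], [0.757, -0.161, 0.633], [0.641, 0.002, -0.767]]
force: [0.3, 0.6, -1.1]
finger_gap: -0.0001
```

Request:
play_rows --dp '[[0,2,0],[0,0,0]]' --turn '[[0,0,0],[0,0,0]]' --grip '[0,0]'

```text
time: 11.42
tcp_pos: [0.5601, -0.0328, 0.0804]
tcp_rot: [[0.123, 0.987, 0.105], [0.757, -0.162, 0.633], [0.642, 0.002, -0.767]]
force: [-0.0, -0.4, 0.4]
finger_gap: -0.0002
```

Request:
play_rows --dp '[[0,1.5,0],[0,0,0]]' --turn '[[0,0,0],[0,0,0]]' --grip '[0,0]'

```text
time: 11.68
tcp_pos: [0.5601, -0.0314, 0.0804]
tcp_rot: [[0.123, 0.987, 0.105], [0.757, -0.162, 0.633], [0.641, 0.002, -0.767]]
force: [-0.9, 0.3, 0.0]
finger_gap: -0.0004
```

Request:
play_rows --dp '[[0,1.5,0],[0,0,0]]' --turn '[[0,0,0],[0,0,0]]' --grip '[0,0]'

```text
time: 11.92
tcp_pos: [0.5601, -0.0298, 0.0804]
tcp_rot: [[0.123, 0.987, 0.105], [0.757, -0.162, 0.633], [0.642, 0.002, -0.767]]
force: [-0.1, -0.3, 0.1]
finger_gap: 0.0003
```

Request:
play_rows --dp '[[0,1,0],[0,0,0]]' --turn '[[0,0,0],[0,0,0]]' --grip '[0,0]'

```text
time: 12.18
tcp_pos: [0.5603, -0.0293, 0.0803]
tcp_rot: [[0.123, 0.987, 0.106], [0.758, -0.162, 0.632], [0.641, 0.003, -0.768]]
force: [-0.7, -3.3, 1.1]
finger_gap: 0.0001
```

Request:
play_rows --dp '[[0,1,0],[0,0,0]]' --turn '[[0,0,0],[0,0,0]]' --grip '[0,0]'

```text
time: 12.42
tcp_pos: [0.5604, -0.029, 0.0803]
tcp_rot: [[0.123, 0.987, 0.106], [0.758, -0.162, 0.631], [0.64, 0.003, -0.768]]
force: [-2.1, -8.5, 1.6]
finger_gap: 0.0
```

```bash
python3 - <<'E'
from h import *
s=stat(); r=grab('scene','s9.png',(270,200,350,260),10); 
E
```

```text
t 12.43 tcp [560.4 -29.   80.3] F [-2.06 -8.48  1.56] z [ 0.106  0.631 -0.768] y [ 0.987 -0.162  0.003] j [-25.2  33.8 107.6  45.1  60.5 -46.6] gap 0.0
```

View pics/s9.png

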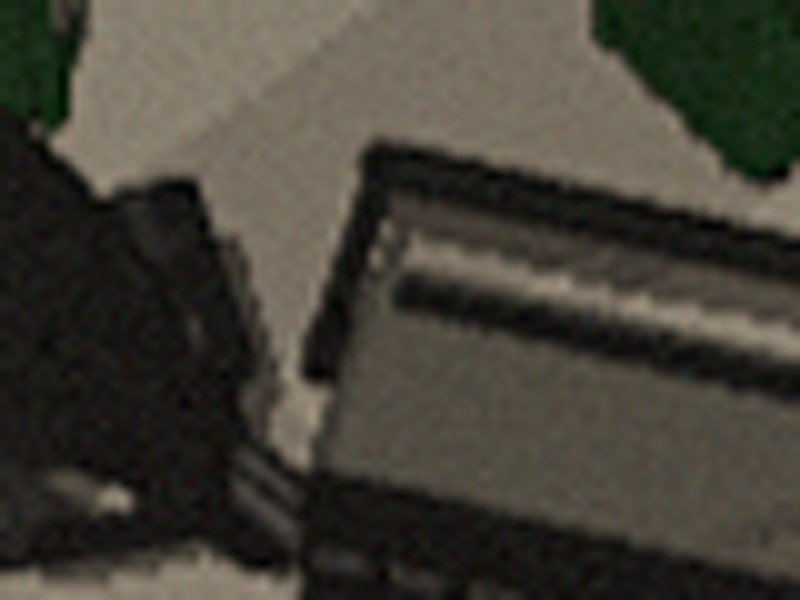

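Request:
play_rows --dp '[[0,-1,0],[0,-0.8,-2],[0,-0.7,-2],[0,-0.5,-2],[0,0,0]]' --turn '[[0,0,0],[0,0,0],[0,0,0],[0,0,0],[0,0,0]]' --grip '[0,0,0,0,0]'

```text
time: 13.1
tcp_pos: [0.5602, -0.0312, 0.0743]
tcp_rot: [[0.123, 0.987, 0.105], [0.757, -0.162, 0.633], [0.641, 0.002, -0.767]]
force: [-2.2, -6.0, 3.6]
finger_gap: 0.0001
```

```bash
cat > dial.py <<'E'
from h import *
import sys
s=stat(); r=eyes.grab_frame('scene')
src=np.float32([proj(r,rw(POSE,(43,-61+dy,70+dz))) for dy,dz in((-36,36),(36,36),(36,-36),(-36,-36))])
H=cv2.getPerspectiveTransform(src,np.float32([(0,0),(400,0),(400,400),(0,400)]))
im=cv2.convertScaleAbs(cv2.warpPerspective(r['img'][:,:,::-1],H,(400,400),flags=2),alpha=1.6)
im2=cv2.resize(r['img'][:,:,::-1][245:285,290:335],(450,400),interpolation=2)
im2=cv2.convertScaleAbs(im2,alpha=1.6)
cv2.imwrite('pics/'+sys.argv[1],np.hstack([cv2.resize(im,(340,400)),im2]))
E
python3 dial.py d1.png
```

```text
t 13.1 tcp [560.2 -31.2  74.3] F [-2.24 -6.02  3.56] z [ 0.105  0.633 -0.767] y [ 0.987 -0.162  0.002] j [-25.5  34.4 107.5  45.2  60.3 -47.2] gap 0.0001
```

View pics/d1.png

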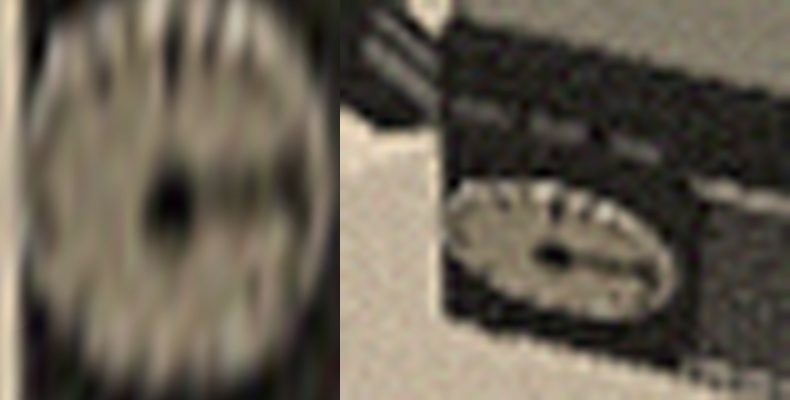

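Request:
play_rows --dp '[[0,-0.9,-3],[0,-0.6,-3],[0,-0.4,-3],[0,-0.1,-3]]' --turn '[[0,0,0],[0,0,0],[0,0,0],[0,0,0]]' --grip '[0,0,0,0]'

```text
time: 13.65
tcp_pos: [0.5604, -0.033, 0.0623]
tcp_rot: [[0.123, 0.987, 0.106], [0.757, -0.162, 0.633], [0.642, 0.002, -0.767]]
force: [-0.7, -3.3, 2.1]
finger_gap: -0.0001
```

Request:
play_rows --dp '[[0,0.1,-3],[0,0.3,-3],[0,0.5,-3]]' --turn '[[0,0,0],[0,0,0],[0,0,0]]' --grip '[0,0,0]'

```text
time: 14.02
tcp_pos: [0.5602, -0.0321, 0.0531]
tcp_rot: [[0.123, 0.987, 0.105], [0.757, -0.162, 0.633], [0.641, 0.002, -0.767]]
force: [-0.5, -3.1, 2.0]
finger_gap: 0.0
```

```bash
python3 dial.py d2.png
```

```text
t 14.03 tcp [560.2 -32.1  53.1] F [-0.5  -3.14  2.03] z [ 0.105  0.633 -0.767] y [ 0.987 -0.162  0.002] j [-25.5  36.5 107.6  46.1  58.8 -49. ] gap 0.0
```

View pics/d2.png

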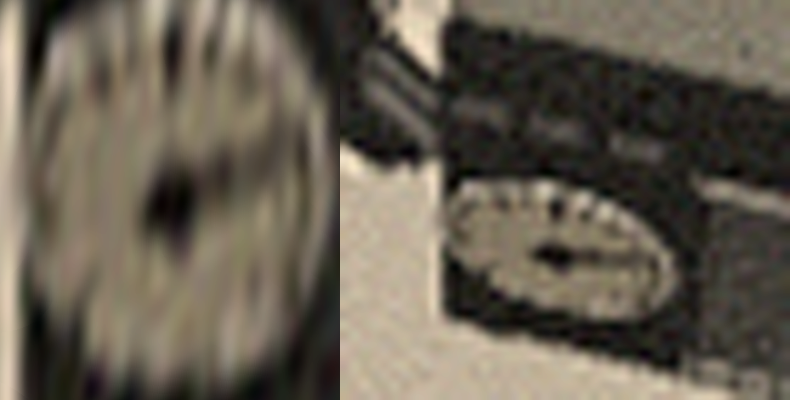

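Request:
play_rows --dp '[[-1,-7,0],[0,0,15],[0,0,13],[1,7,0],[0,1.5,0],[0,0,0]]' --turn '[[0,0,0],[0,0,0],[0,0,0],[0,0,0],[0,0,0],[0,0,0]]' --grip '[0,0,0,0,0,0]'

```text
time: 14.82
tcp_pos: [0.5599, -0.0301, 0.0812]
tcp_rot: [[0.123, 0.987, 0.105], [0.757, -0.161, 0.633], [0.642, 0.002, -0.767]]
force: [0.4, -0.3, -1.0]
finger_gap: 0.0003
```

```bash
python3 dial.py d3.png
```

```text
t 14.82 tcp [559.9 -30.1  81.2] F [ 0.37 -0.31 -0.99] z [ 0.105  0.633 -0.767] y [ 0.987 -0.161  0.002] j [-25.4  33.8 107.5  44.9  60.8 -46.6] gap 0.0003
```

View pics/d3.png

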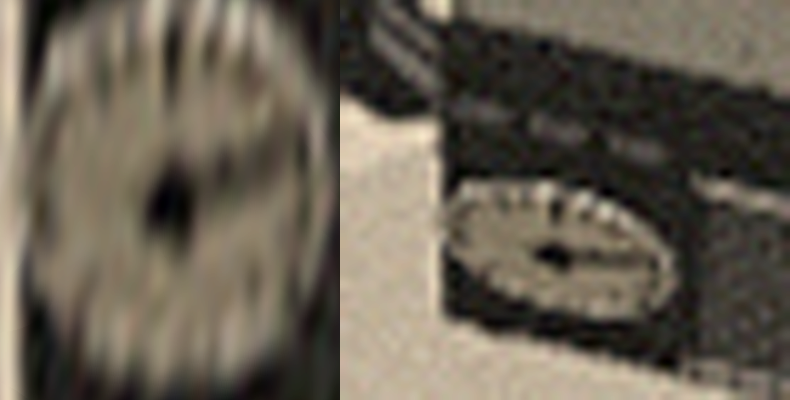

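Request:
play_rows --dp '[[0,1.3,0],[0,0,0]]' --turn '[[0,0,0],[0,0,0]]' --grip '[0,0]'

```text
time: 15.12
tcp_pos: [0.5601, -0.0293, 0.0812]
tcp_rot: [[0.123, 0.987, 0.105], [0.757, -0.162, 0.633], [0.641, 0.002, -0.767]]
force: [-0.2, 0.4, -0.4]
finger_gap: 0.0001
```

Request:
play_rows --dp '[[0,0.8,0],[0,0,0]]' --turn '[[0,0,0],[0,0,0]]' --grip '[0,0]'

```text
time: 15.38
tcp_pos: [0.5602, -0.0289, 0.0812]
tcp_rot: [[0.123, 0.987, 0.105], [0.758, -0.162, 0.632], [0.641, 0.002, -0.768]]
force: [-1.1, -3.8, -0.6]
finger_gap: -0.0
```

Request:
play_rows --dp '[[0,-1.0,-3],[0,-1.0,-3]]' --turn '[[0,0,0],[0,0,0]]' --grip '[0,0]'

```text
time: 15.62
tcp_pos: [0.5601, -0.0308, 0.0757]
tcp_rot: [[0.122, 0.987, 0.105], [0.757, -0.161, 0.633], [0.642, 0.002, -0.767]]
force: [-3.3, -6.4, 5.3]
finger_gap: -0.0003
```

Request:
play_rows --dp '[[0,-0.8,-3],[0,-0.5,-3]]' --turn '[[0,0,0],[0,0,0]]' --grip '[0,0]'

```text
time: 15.88
tcp_pos: [0.5599, -0.0322, 0.0694]
tcp_rot: [[0.122, 0.987, 0.105], [0.757, -0.161, 0.633], [0.641, 0.002, -0.767]]
force: [-4.7, -7.2, 4.1]
finger_gap: -0.0001
```

Request:
play_rows --dp '[[-0.5,-0.4,-3],[-0.2,-0.2,-3]]' --turn '[[0,0,0],[0,0,0]]' --grip '[0,0]'

```text
time: 16.12
tcp_pos: [0.5596, -0.0328, 0.0635]
tcp_rot: [[0.123, 0.987, 0.106], [0.757, -0.162, 0.633], [0.641, 0.003, -0.767]]
force: [-1.7, -5.4, 4.0]
finger_gap: -0.0002
```

Request:
play_rows --dp '[[0,0.1,-3],[0,0.3,-3]]' --turn '[[0,0,0],[0,0,0]]' --grip '[0,0]'

```text
time: 16.38
tcp_pos: [0.5597, -0.0325, 0.0573]
tcp_rot: [[0.123, 0.987, 0.106], [0.758, -0.162, 0.632], [0.641, 0.003, -0.767]]
force: [-1.6, -6.2, 2.9]
finger_gap: 0.0003
```

Request:
play_rows --dp '[[0.1,0.6,-3],[0.1,0.8,-3]]' --turn '[[0,0,0],[0,0,0]]' --grip '[0,0]'

```text
time: 16.62
tcp_pos: [0.5599, -0.0313, 0.0511]
tcp_rot: [[0.123, 0.987, 0.106], [0.758, -0.162, 0.632], [0.641, 0.003, -0.768]]
force: [-2.1, -7.9, 1.4]
finger_gap: 0.0002
```

```bash
python3 dial.py d4.png
```

```text
t 16.62 tcp [559.9 -31.3  51.1] F [-2.11 -7.94  1.37] z [ 0.106  0.632 -0.768] y [ 0.987 -0.162  0.003] j [-25.5  36.6 107.8  46.2  58.6 -49.2] gap 0.0002
```

View pics/d4.png

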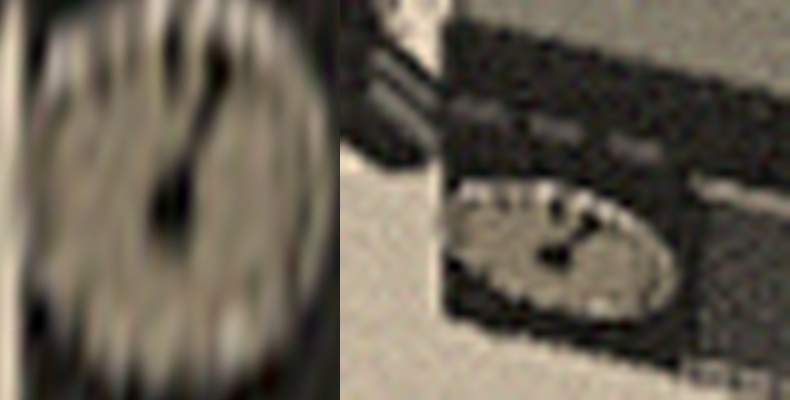

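Request:
play_rows --dp '[[-1,-7,0],[0,0,10],[0,0,10],[1,4,0],[0,1,0],[0,0,0]]' --turn '[[0,0,0],[0,0,0],[0,0,0],[0,0,0],[0,0,0],[0,0,0]]' --grip '[0,0,0,0,0,0]'

```text
time: 17.42
tcp_pos: [0.5596, -0.0323, 0.0713]
tcp_rot: [[0.123, 0.987, 0.105], [0.757, -0.161, 0.633], [0.642, 0.002, -0.767]]
force: [-0.8, -0.1, -0.2]
finger_gap: 0.0002
```

Request:
play_rows --dp '[[0,0.8,0],[0,0,0]]' --turn '[[0,0,0],[0,0,0]]' --grip '[0,0]'

```text
time: 17.68
tcp_pos: [0.5596, -0.032, 0.0712]
tcp_rot: [[0.123, 0.987, 0.105], [0.758, -0.162, 0.632], [0.641, 0.002, -0.767]]
force: [-0.6, -3.0, 1.1]
finger_gap: 0.0001
```

Another 0.4 mm gives about 6 N. Then I roll down about 12 mm.

Request:
play_rows --dp '[[0,0.4,0],[-0.1,-0.6,-3],[0,-0.4,-3]]' --turn '[[0,0,0],[0,0,0],[0,0,0]]' --grip '[0,0,0]'

```text
time: 18.05
tcp_pos: [0.5596, -0.0327, 0.0655]
tcp_rot: [[0.123, 0.987, 0.106], [0.757, -0.162, 0.633], [0.641, 0.002, -0.767]]
force: [-1.7, -5.2, 4.1]
finger_gap: -0.0
```

Request:
play_rows --dp '[[0,-0.1,-3],[0,0.1,-3],[0,0,0]]' --turn '[[0,0,0],[0,0,0],[0,0,0]]' --grip '[0,0,0]'

```text
time: 18.42
tcp_pos: [0.5596, -0.0327, 0.0592]
tcp_rot: [[0.123, 0.987, 0.105], [0.758, -0.162, 0.632], [0.641, 0.002, -0.767]]
force: [-0.7, -4.3, 0.6]
finger_gap: -0.0003
```

```bash
python3 dial.py d5.png
```

```text
t 18.43 tcp [559.6 -32.7  59.2] F [-0.74 -4.25  0.63] z [ 0.105  0.632 -0.767] y [ 0.987 -0.162  0.002] j [-25.6  35.9 107.6  45.8  59.3 -48.5] gap -0.0003
```

View pics/d5.png

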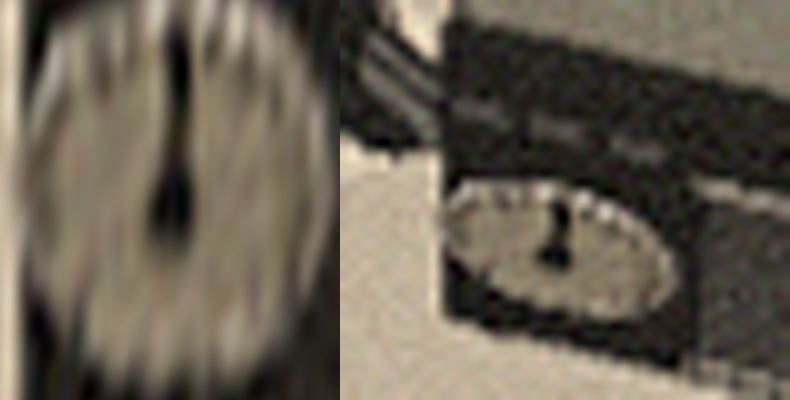

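Request:
play_rows --dp '[[0,0.4,-1.5],[0,0.2,-1.5],[0,0,0]]' --turn '[[0,0,0],[0,0,0],[0,0,0]]' --grip '[0,0,0]'

```text
time: 18.85
tcp_pos: [0.5597, -0.0323, 0.0562]
tcp_rot: [[0.123, 0.987, 0.106], [0.758, -0.162, 0.632], [0.641, 0.003, -0.768]]
force: [-2.2, -6.4, 0.2]
finger_gap: 0.0
```

```bash
python3 dial.py d6.png
```

```text
t 18.85 tcp [559.7 -32.3  56.2] F [-2.23 -6.35  0.23] z [ 0.106  0.632 -0.768] y [ 0.987 -0.162  0.003] j [-25.6  36.1 107.7  45.9  59.  -48.8] gap 0.0
```

View pics/d6.png

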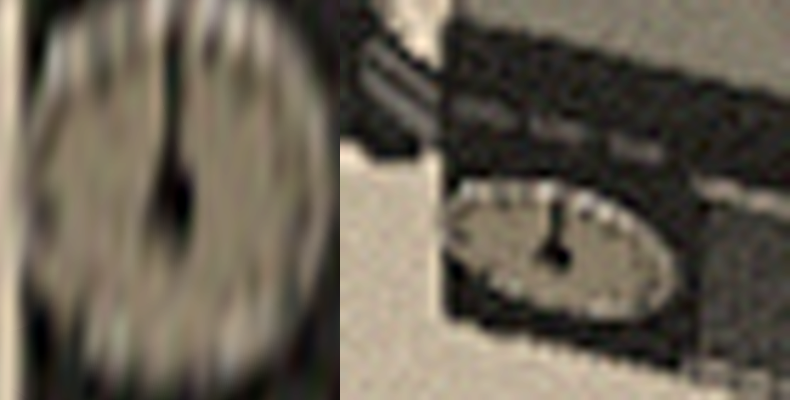

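Request:
play_rows --dp '[[0,-1,0],[-1,-6,0],[-3,-15,5],[-4,-25,15],[-5,-30,40],[-5,-30,50],[-5,-20,50],[0,0,40],[0,0,0]]' --turn '[[0,0,0],[0,0,0],[0,0,0],[0,0,0],[0,0,0],[0,0,0],[0,0,0],[0,0,0],[0,0,0]]' --grip '[0,0,0,0,0,0,0,0,0]'

```text
time: 20.02
tcp_pos: [0.5375, -0.1606, 0.2598]
tcp_rot: [[0.121, 0.987, 0.11], [0.759, -0.163, 0.63], [0.64, 0.007, -0.769]]
force: [0.7, -0.3, -0.2]
finger_gap: 0.0002
```

```bash
python3 dial.py d7.png; python3 fit.py .5674 .0757 -.1594 1.54 7 >/dev/null; python3 - <<'E'
from h import *
grab('scene','s10.png');grab('top','t10.png')
for n in('scene','top'):
    a=cv2.imread(f'pics/{n}0.png');b=cv2.imread(f'pics/{"s" if n=="scene" else "t"}10.png')
    x0,y0,x1,y1=(290,205,385,300) if n=='scene' else (245,175,330,245)
    # shift of radio patch front (avoid aerial): phase correlation
    if n=='scene': x0,y0,x1,y1=296,245,380,298
    else: x0,y0,x1,y1=252,180,330,205
    print(n,cv2.phaseCorrelate(np.float32(cv2.cvtColor(a[y0:y1,x0:x1],6)),np.float32(cv2.cvtColor(b[y0:y1,x0:x1],6))))
E
```

```text
t 20.02 tcp [ 537.5 -160.6  259.8] F [ 0.73 -0.27 -0.23] z [ 0.11   0.63  -0.769] y [ 0.987 -0.163  0.007] j [-37.1  23.2  96.2  34.9  83.  -39.3] gap 0.0002
scene ((-0.01915119195405879, 0.14919074602996574), 0.9456338183870041)
top ((0.17983750789396424, 0.681154586549841), 0.9958002686500549)
```

View pics/d7.png

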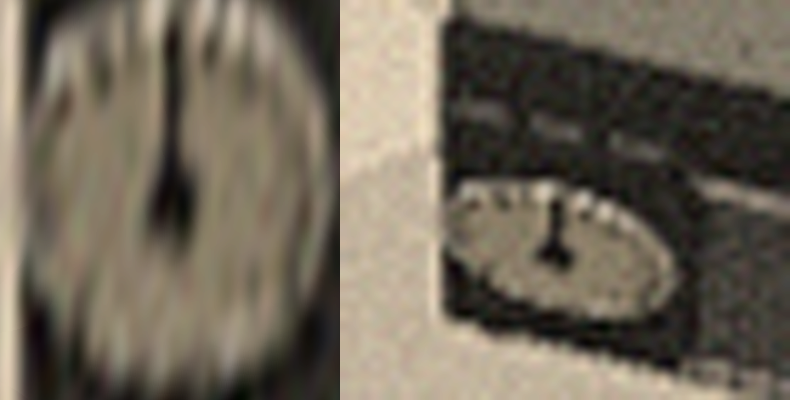

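View pics/fit_s_7.png

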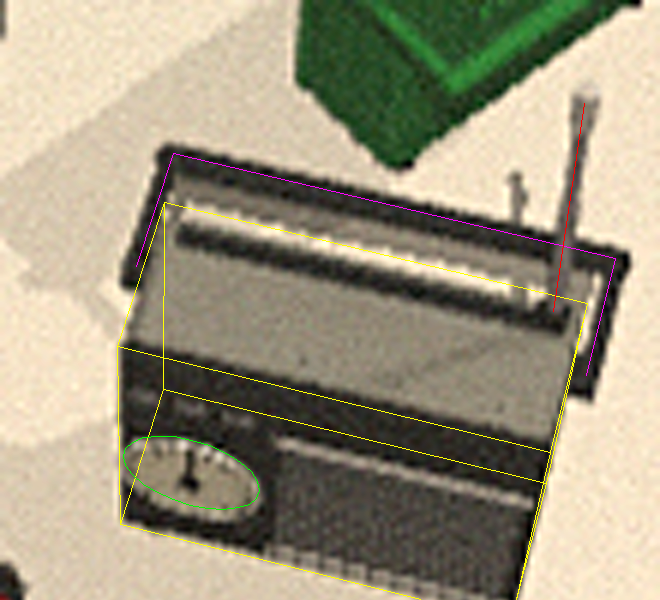

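View pics/t10.png

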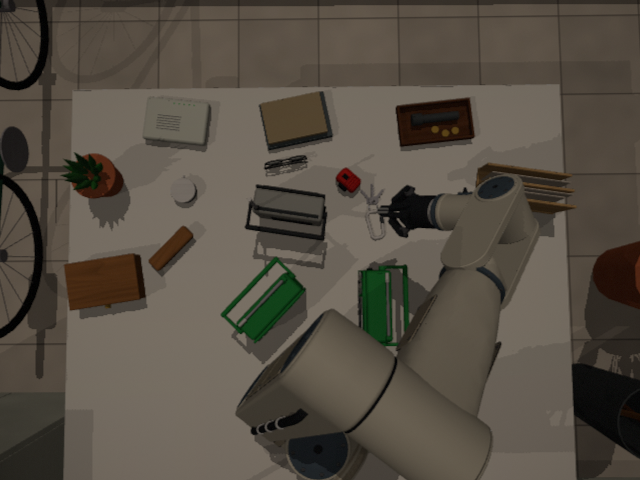

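```bash
python3 -c "
from cell import manip
print(manip.finish_job())"
```

```text
the job is handed in; nothing more can be done
None
```

I swung the aerial of the grey radio up with the shut fingertips. Then I rolled the tuning wheel down in three strokes, the first of which partly slipped, drew the hand clear and handed the job in at about 20 s.

The last checks were made with the hand already clear:
- **Needle:** it lies on the long line, 0 within about 0.05 rad, read from the enlarged dial.
- **Aerial:** it matches the overlay drawn for 1.54 rad, and I read it at about 1.53.
- **Forces:** the highest reading was about 9.6 N, sideways and vertical together, during the second wheel stroke. The sideways part peaked at about 8.7 N while I was first touching the wheel, close to the 10 N at which the radio slides.
- **Radio position:** the two cameras disagreed slightly. The scene camera shows a shift of about 0.15 px. The top camera shows 0.7 px, under 2 mm, which may be lighting or shadow. Both are inside 6 mm.
- **Other things on the shelf:** they look unmoved by eye in the last top picture; I did not measure them.

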